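# Sort the packing bench oddments into their trays

## Task

Clear up the packing bench: first of all, before moving anything else, put the yellow cutter away in the red tray. Then put the red marker and the silver pen in the blue tray, and the small black tape roll and the pack of brown kraft tags in the white tray. Everything should lie flat on the floor of its tray, nothing on top of anything else, and the jar of beads and the big brown tape roll must stay where they stand.

Things in the scene. Friction and masses are not known exactly. Their poses are not given: they have to be found in the camera images.
- cutter: yellow snap-off cutter with black ends lying flat on the mat (as all the things do; mat top at z = 8 mm), 156 mm long (its y) by 22 mm wide (its x) by 15 mm high, blade drawn in, 70 g. Origin: middle of its underside; z up. Grasp it across its width at the middle
- marker: red pen-like marker lying flat, 130 mm long (its y) by 15 mm wide (its x) by 17 mm high, 20 g; it does not roll. Origin: middle of its underside; z up
- pen: slim silver pen lying flat, 138 mm long (its y) by 10 mm wide (its x) by 12 mm high, 20 g; it does not roll. Origin: middle of its underside; z up
- small_tape: small roll of black tape lying flat, 60 mm in diameter, 18 mm high, 50 g; the hole in its middle cannot be entered, grasp it across the outside. Origin: centre of its underside; z up
- tag_pack: pack of brown kraft tags lying flat, 92 mm long (its x) by 51 mm wide (its y) by 28 mm high, 107 g. Origin: centre of its underside; z up. Grasp it across its width
- tray_red: a shallow red plastic tray, 130 mm (its x) by 200 mm (its y) by 24 mm high, open at the top, walls 3 mm, floor 3 mm thick (inside 124 x 194 mm, 21 mm deep), fixed, standing on the dark green mat (top of the mat: z = 8 mm); a white blank card on the outside of its -x side. Origin: centre of its underside; z up. It is for the cutter
- tray_blue: a shallow blue plastic tray, 130 mm (its x) by 200 mm (its y) by 24 mm high, open at the top, walls 3 mm, floor 3 mm thick (inside 124 x 194 mm, 21 mm deep), fixed, standing on the dark green mat (top of the mat: z = 8 mm); a white blank card on the outside of its -x side. Origin: centre of its underside; z up. It is for the marker and the pen
- tray_white: a shallow white plastic tray, 130 mm (its x) by 200 mm (its y) by 24 mm high, open at the top, walls 3 mm, floor 3 mm thick (inside 124 x 194 mm, 21 mm deep), fixed, standing on the dark green mat (top of the mat: z = 8 mm); a white blank card on the outside of its -x side. Origin: centre of its underside; z up. It is for the small black tape roll and the tag pack
- jar: screw jar of coloured beads with a pale lid, 57 mm in diameter, 75 mm high, standing loose; a bystander, leave it. Origin: centre of its underside; z up
- big_tape: big roll of brown tape lying flat and loose, 112 mm in diameter, 48 mm high; a bystander, leave it. Origin: centre of its underside; z up
Not all that is in view belongs to the job. There is more than one size of the tag_pack; the one meant has the size given above.

How it is judged:
On the way:
1. the cutter lies flat in the red tray (x of cutter in the frame of tray_red between -0.058 and 0.058 m and y of cutter in the frame of tray_red between -0.065 and 0.065 m and z of cutter in the frame of tray_red between -0.002 and 0.0125 m and angle between cutter's own y axis and vertical between 1.5 and 1.642 rad and linear speed of cutter below 0.02 m/s and angular speed of cutter below 0.2 rad/s), for 0.2 s.
At the end, for the whole second after the job is handed in: Cutter in the red tray, marker and pen in the blue, black tape roll and tag pack in the white: each at rest, flat (within 4 degrees) with its middle over the tray's inside and its underside within 9 mm of the tray's floor, so not on a rim or on another thing (all of step 1 and x of marker in the frame of tray_blue between -0.058 and 0.058 m and y of marker in the frame of tray_blue between -0.092 and 0.092 m and z of marker in the frame of tray_blue between -0.002 and 0.0125 m and angle between marker's own y axis and vertical between 1.5 and 1.642 rad and linear speed of each of marker, pen, small_tape, tag_pack below 0.02 m/s and angular speed of each of marker, pen, small_tape, tag_pack below 0.2 rad/s and x of pen in the frame of tray_blue between -0.058 and 0.058 m and y of pen in the frame of tray_blue between -0.092 and 0.092 m and z of pen in the frame of tray_blue between -0.002 and 0.0125 m and angle between pen's own y axis and vertical between 1.5 and 1.642 rad and x of small_tape in the frame of tray_white between -0.04 and 0.04 m and y of small_tape in the frame of tray_white between -0.075 and 0.075 m and z of small_tape in the frame of tray_white between -0.002 and 0.0125 m and angle between each of small_tape, tag_pack's own z axis and vertical below 0.07 rad and x of tag_pack in the frame of tray_white between -0.04 and 0.04 m and y of tag_pack in the frame of tray_white between -0.075 and 0.075 m and z of tag_pack in the frame of tray_white between -0.002 and 0.0125 m); the robot touches nothing.
It fails at once if another thing is moved (more than 20 mm) before the cutter is in the red tray (not (x of cutter in the frame of tray_red between -0.058 and 0.058 m and y of cutter in the frame of tray_red between -0.065 and 0.065 m and z of cutter in the frame of tray_red between -0.002 and 0.0125 m) and distance of any of marker, pen, small_tape, tag_pack from where it was at the start of the episode above 0.02 m).
It fails at once if the jar of beads is shifted (more than 20 mm) or tipped (distance of jar from where it was at the start of the episode above 0.02 m or angle between jar's own z axis and vertical above 0.35 rad).
It fails at once if the big brown tape roll is shifted (more than 20 mm) (distance of big_tape from where it was at the start of the episode above 0.02 m).
It also fails if it takes over 109 s, if anything falls off the work surface, if the arm or the gripper's body presses on something with over 40 N, if the wrist force passes 120 N, or if a joint passes its speed limit or range.

## Robot

A 6-joint arm with a two-finger parallel gripper is mounted at the origin on a cart in front of the work surface, level with it; the furniture and walls round the work are solid. World frame = base frame: x ahead of the robot, y to its left, z up, the work surface at z = 0. Lengths are in m, angles in rad, forces in N, time in s.
With the tool pointing down it reaches from about 0.375 to 0.975 m from the base axis. Payload 3.8 kg.
Tool frame: the origin (TCP) lies at the very end of the fingers, on their centre line; the grasp point (between the pads) lies 19 mm behind it; z points along the fingers, y is the line along which they close (so a half turn about z gives the same grasp; the last joint's range is limited). The gripper opens to 85 mm and grips with 20 to 120 N. Pads are 22 mm wide; open, the fingers measure 114 mm over their backs; the gripper's body (76 mm by 85 mm) begins 54 mm behind the grasp point. The pads swing forward as they close: fully open they stand 13 mm farther back than shut.
Start: joints at [1.302, 0.264, 1.604, -0, 1.274, -0.037], TCP at [0.155, 0.657, 0.231] pointing down, gripper open.
Joint ranges: [-2.63, 2.63], [-0.94, 2.18], [0.31, 2.57], [-1.31, 4.45], [0, 2.66], [-2.55, 2.55]. Speed limits (rad/s): [2.57, 2.57, 3.14, 3.14, 3.14, 3.14].

## Interface

Orientations are given as a rotation vector (axis times angle).
In Python, from workcell import * gives the robot as it stands.
- The arm moves only by the shell command python3 -m crank 'ROWS' [OPENING] [FORCE]. ROWS is JSON, a list that holds one entry, the list of rows, each a list of 6 numbers: the shift along the tool's x, y, z in cm, then the turn, a rotation vector about the tool's x, y, z in rad. In form: [[[dx, dy, dz, ax, ay, az], ...]]. A call has 1 to 8 rows; each row shifts and turns the commanded pose from where the row before left it, along the tool's axes as they then stand; what a row does not reach is not made up. A row lasts 1/12 s, in which the tool goes at most 41.7 mm and 7.16 degrees, less where a joint would pass 70% of its speed; a pose out of reach is approached as far as the arm can. A call with a gripper value outside its range is refused whole. OPENING is the finger opening in cm, from 0 to 8.54, set as the call begins (- or left out, the last holds). The fingers move at their own pace and stop on an object; FORCE is the grip in N (left out, the last holds). Time passes only in rows, so rows that do not move let the fingers close. It gives the time, the measured TCP pose, the force, the opening and the grip force at its end, in the units of the state.
- read_state(): the state, without advancing time (a new reading comes with each control period).
- read_camera(name): name is "side" or "top" or "wrist"; returns the picture (480x640x3 uint8, blue, green, red); there is no depth.
- camera_model(name): a dict with "camera_matrix" (3x3 intrinsics, pixels), "k1" (the pictures are not rectified: a ray, as slopes to the right and down, at radius r is drawn at 1 + k1 r^2 times it, then the intrinsics apply), "R" (3x3) and "t" (3): a world point X has camera coordinates R X + t. Camera axes: x right, y down, z forward; pixel columns grow to the right and rows downward; lengths in m; the calibration is good to about 2 mm. A picture is of the moment at which its call begins: read the wrist's pose just before it. camera_model takes no time and is no camera call; for the wrist camera it gives the pose at the moment of the call.
- finish_job(): hands the job in; it is judged then, once.
The state is a dict: "time": time; "q": joint angles; "joint_vel": joint speeds; "joint_torque": joint torques, N m; "tool_pos": TCP position; "tcp_rot": TCP orientation; "wrist_force": force on the tool from outside, world axes, zero at the start; "torque": the same for the moment, N m; "width": opening from 0.0 (shut) to 1.0 (fully open); "grip_force": force on a finger pad.
Only numpy, scipy, OpenCV 4.12 (cv2) and the standard library are available. Lean on these libraries where they do the work, as an engineer would, in place of code of your own. Each camera call takes 0.05 s, during which the arm holds its last target. There are 200 camera calls.

## Working session

There is one attempt and no reset: what is moved stays moved. The work goes in short steps, Python scripts to look and compute and a shell command to move; the robot and the scene stay as the last step left them, time stands still between calls to the robot, and variables do not carry over. Pictures are saved under pics/ and viewed, at most 14 in all, crops included, and the job is handed in when it is done.

```bash
mkdir -p pics; ls; python3 - <<'E'
from workcell import *
import cv2
print(read_state())
for n in ("top","side"):
    im=read_camera(n); cv2.imwrite(f"pics/{n}0.png",im)
    m=camera_model(n); print(n,m)
E
```

```text
pics
{'time': 0.0, 'q': array([ 1.30208299e+00,  2.64740845e-01,  1.60536935e+00,  1.12017316e-05,
        1.27368541e+00, -3.69011107e-02]), 'joint_vel': array([ 9.10239863e-05, -3.58840650e-04,  1.51773461e-03,  1.32594112e-03,
        7.42993849e-04, -6.02160822e-05]), 'joint_torque': array([-3.17482634e-03, -5.15098608e+01, -3.67318225e+01, -2.70835171e-04,
        1.26529281e-02,  1.29362505e-06]), 'tool_pos': array([0.15488242, 0.65624756, 0.22997282]), 'tcp_rot': array([-0.36327995, -3.12016781,  0.00341713]), 'wrist_force': array([-0.86244034,  0.36097945,  0.23697571]), 'torque': array([ 0.02473173, -0.00815216, -0.03196246]), 'grip_force': 0.0, 'width': 1.0007983130324443}
top {'camera_matrix': array([[538.194424  ,   0.        , 329.42212291],
       [  0.        , 538.194424  , 245.70744541],
       [  0.        ,   0.        ,   1.        ]]), 'k1': 0.053753626686705296, 'R': array([[ 5.38701112e-03, -9.99985013e-01,  9.76561032e-04],
       [-9.89883211e-01, -5.47104975e-03, -1.41779040e-01],
       [ 1.41782258e-01, -2.02916105e-04, -9.89897848e-01]]), 't': array([-0.15766309,  0.53211671,  1.53790525])}
side {'camera_matrix': array([[495.69516934,   0.        , 322.58591735],
       [  0.        , 495.69516934, 240.24764446],
       [  0.        ,   0.        ,   1.        ]]), 'k1': -0.041672719725270646, 'R': array([[ 0.9995161 , -0.02956547,  0.00966687],
       [-0.00442649, -0.44280473, -0.89660715],
       [ 0.03078915,  0.89613049, -0.44272133]]), 't': array([-0.5091685 , -0.02075141,  1.74835769])}
```

View pics/top0.png

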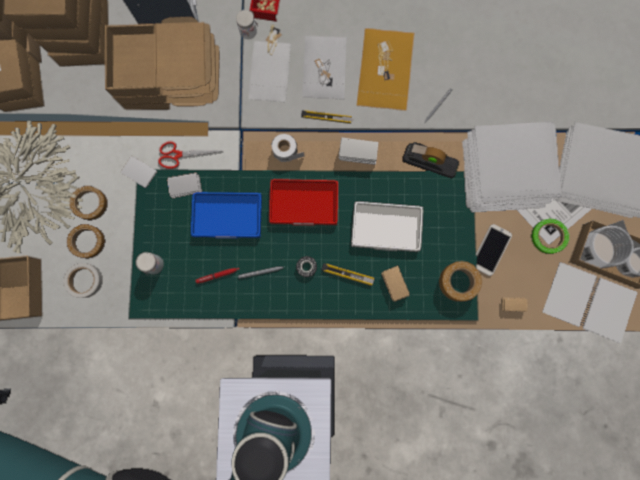

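View pics/side0.png

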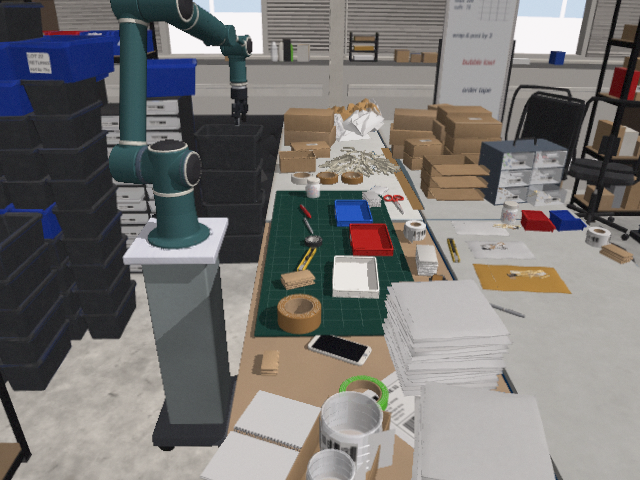

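The top view shows the work row: marker ~(217,275), pen ~(261,271), black roll ~(306,267), cutter ~(349,273), tag pack ~(396,283), big roll (461,281), jar (149,263); the blue, red and white trays are behind them. The small pack at (514,304) is a decoy. Next I'll enlarge that area.

```bash
python3 - <<'E'
import cv2
im=cv2.imread("pics/top0.png")
a=im[250:310,185:315]; b=im[250:310,290:420]
import numpy as np
o=np.vstack([cv2.resize(x,None,fx=6,fy=5 if 0 else 6,interpolation=cv2.INTER_CUBIC)[60:330] for x in (a,b)])
cv2.imwrite("pics/c1.png",o)   # 780x540 ; row y: 260+ y/6
cv2.imwrite("pics/c2.png",cv2.resize(im[170:250,180:435],None,fx=3,fy=3,interpolation=cv2.INTER_CUBIC))
E
cat > h.py <<'E'
import numpy as np, cv2
from workcell import *
def ray(m,uv):
    K=m["camera_matrix"]; x,y=(uv[0]-K[0,2])/K[0,0],(uv[1]-K[1,2])/K[1,1]
    a,b=x,y
    for _ in range(20):
        s=1+m["k1"]*(a*a+b*b); a,b=x/s,y/s
    R=np.array(m["R"]); return -R.T@m["t"], R.T@np.array([a,b,1])
def px2w(m,uv,z):
    c,d=ray(m,uv); return (c+d*(z-c[2])/d[2]).round(4)
E
```

```text
(no output)
```

View pics/c1.png

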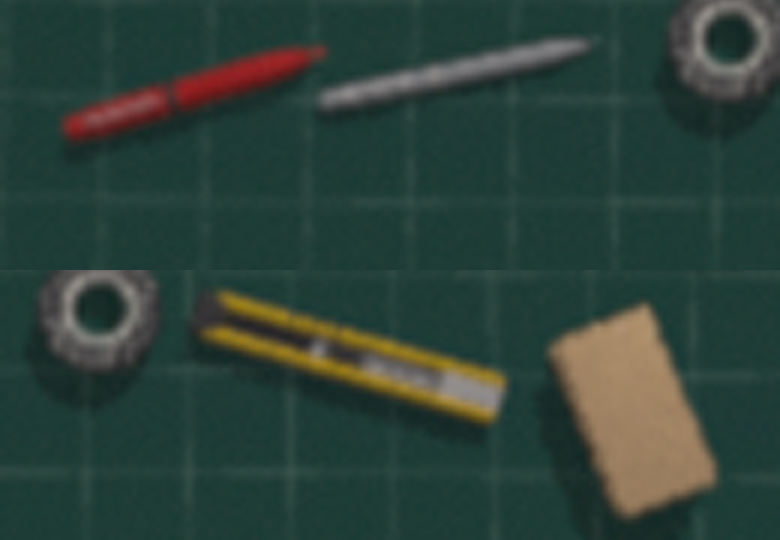

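View pics/c2.png

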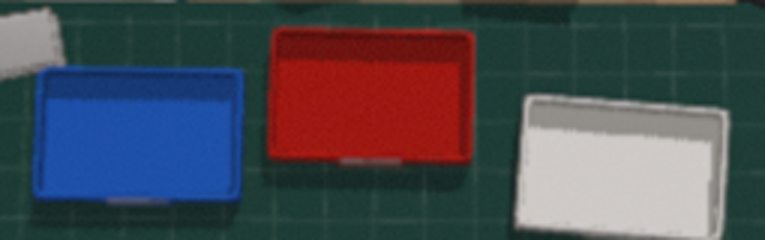

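Crop 1 shows the marker from (68,130) to (322,50), the pen from (320,102) to (592,42), the roll at (728,40), the cutter from (200,312) to (503,398), and the pack's corners at (650,305), (715,480), (628,518) and (550,350). Crop 2 gives the tray rim corners.

```bash
python3 - <<'E'
from h import *
m=camera_model("top")
up=lambda x,y:(185+(x+.5)/6-.5,260+(y+.5)/6-.5)
lo=lambda x,y:(290+(x+.5)/6-.5,260+(y-270+.5)/6-.5)
c2=lambda x,y:(180+(x+.5)/3-.5,170+(y+.5)/3-.5)
def seg(n,a,b,z):
    A,B=px2w(m,a,z),px2w(m,b,z); d=B-A
    print(n,(A+B)/2,"len",np.linalg.norm(d).round(4),"ang(deg) from world -y:",np.degrees(np.arctan2(d[0],-d[1])).round(1))
seg("marker",up(68,128),up(322,50),.02)
seg("pen",up(320,102),up(592,43),.017)
seg("cutter",lo(198,314),lo(502,398),.02)
print("roll",px2w(m,up(728,40),.026),px2w(m,lo(98,310),.026))
P=[px2w(m,lo(*p),.036) for p in((650,305),(715,480),(628,518),(550,350))]; print("tag",np.mean(P,0),P)
for n,q in dict(blue=[(38,68),(243,69),(240,199),(34,197)],red=[(273,28),(474,32),(471,159),(268,157)],white=[(527,96),(728,110),(516,228)]).items():
    Q=[px2w(m,c2(*p),.032) for p in q]
    d=Q[1]-Q[0]; print(n,"far mid",(Q[0]+Q[1])/2,"ang",np.degrees(np.arctan2(d[0],-d[1])).round(1),"ctr",(Q[1]+Q[-1])/2 if n=="white" else np.mean(Q,0),[np.linalg.norm(Q[i]-Q[i-1]).round(3) for i in range(len(Q))])
print("jar",px2w(m,(149,257),.083),"big",px2w(m,(461,279),.056))
print(camera_model("wrist"))
E
```

```text
marker [0.44875 0.17395 0.02   ] len 0.1281 ang(deg) from world -y: 17.6
pen [0.4577  0.04735 0.017  ] len 0.1358 ang(deg) from world -y: 12.6
cutter [ 0.4521  -0.20945  0.02   ] len 0.1543 ang(deg) from world -y: -15.2
roll [ 0.4734 -0.0861  0.026 ] [ 0.4734 -0.0861  0.026 ]
tag [ 0.423875 -0.34705   0.036   ] [array([ 0.4763, -0.3547,  0.036 ]), array([ 0.3918, -0.3848,  0.036 ]), array([ 0.3733, -0.3427,  0.036 ]), array([ 0.4541, -0.306 ,  0.036 ])]
blue far mid [0.69195 0.15195 0.032  ] ang 0.1 ctr [0.626975 0.1516   0.032   ] [np.float64(0.129), np.float64(0.202), np.float64(0.131), np.float64(0.201)]
red far mid [ 0.7328 -0.0782  0.032 ] ang -0.8 ctr [ 0.668 -0.077  0.032] [np.float64(0.131), np.float64(0.2), np.float64(0.129), np.float64(0.2)]
white far mid [ 0.6599  -0.33035  0.032  ] ang -3.8 ctr [ 0.5938  -0.32485  0.032  ] [np.float64(0.133), np.float64(0.199), np.float64(0.241)]
jar [0.4916 0.3534 0.083 ] big [ 0.4363 -0.5316  0.056 ]
{'camera_matrix': array([[365.72464757,   0.        , 317.2789986 ],
       [  0.        , 365.72464757, 241.70076316],
       [  0.        ,   0.        ,   1.        ]]), 'k1': -0.06000082368060184, 'R': array([[ 2.29426356e-01,  9.73325930e-01, -4.26022328e-04],
       [ 9.23475963e-01, -2.17537709e-01,  3.16021347e-01],
       [ 3.07499096e-01, -7.28970474e-02, -9.48751984e-01]]), 't': array([-0.67443702, -0.03969707,  0.37925637])}
```

```bash
cat >> h.py <<'E'
from scipy.spatial.transform import Rotation as Ro
def plan(*legs, dmax=.035, amax=.11):
    """legs: (x,y,z,heading_deg of tool y). prints suggested rounded rows from the present pose"""
    s=read_state(); p=np.array(s["tool_pos"]); R=Ro.from_rotvec(s["tcp_rot"])
    print("t %.1f"%s["time"],"pos",p.round(4),"head %.1f"%np.degrees(np.arctan2(*R.as_matrix()[1::-1,1])))
    for x,y,z,h in legs:
        h=np.radians(h); G=np.array([x,y,z]); c,sn=np.cos(h),np.sin(h)
        RG=Ro.from_matrix(np.array([[-sn,c,0],[c,sn,0],[0,0,-1.]]))
        w=(R.inv()*RG).as_rotvec(); n=int(np.ceil(max(np.linalg.norm(G-p)/dmax,np.linalg.norm(w)/amax,1)))
        p0,R0=p,R; rows=[]
        for i in range(1,n+1):
            f=i/n
            d=np.round(R.inv().apply(p0+(G-p0)*f-p)*100,2 if i==n else 1)
            Rt=R0*Ro.from_rotvec(w*f); a=np.round((R.inv()*Rt).as_rotvec(),2)
            if i<n: a[:2]=0
            p=p+R.apply(d/100); R=R*Ro.from_rotvec(a); rows.append([float(v) for v in list(d)+list(a)])
        for i in range(0,n,8): print(str([[[("%g"%(v+0)) for v in r] for r in rows[i:i+8]]]).replace("'",""))
def snap(name,cam="wrist"):
    m=camera_model(cam); im=read_camera(cam); cv2.imwrite(f"pics/{name}.png",im); np.save(f"pics/{name}.npy",m,allow_pickle=True)
E
python3 -c "
from h import *
plan((.42,.33,.22,38),(.452,-.205,.17,-15))"
```

```text
t 0.1 pos [0.1549 0.6563 0.2301] head 76.7
[[[-2.6, -2, 0.1, 0, 0, 0.05], [-2.6, -1.8, 0.1, 0, 0, 0.05], [-2.8, -1.7, 0, 0, 0, 0.06], [-2.8, -1.6, 0.1, 0, 0, 0.05], [-2.9, -1.4, 0.1, 0, 0, 0.05], [-3, -1.2, 0.1, 0, 0, 0.05], [-3, -1.1, 0.1, 0, 0, 0.05], [-3.1, -1, 0.1, 0, 0, 0.06]]]
[[[-3.2, -0.7, 0, 0, 0, 0.05], [-3.2, -0.6, 0.1, 0, 0, 0.05], [-3.2, -0.5, 0.1, 0, 0, 0.05], [-3.2, -0.2, 0.1, 0, 0, 0.05], [-3.22, -0.16, 0.06, 0, 0, 0.06]]]
[[[-2.8, -1.9, 0.3, 0, 0, 0.06], [-2.8, -1.7, 0.3, 0, 0, 0.06], [-3, -1.6, 0.4, 0, 0, 0.05], [-3.1, -1.3, 0.3, 0, 0, 0.06], [-3.1, -1.3, 0.3, 0, 0, 0.06], [-3.2, -1, 0.3, 0, 0, 0.06], [-3.2, -0.8, 0.3, 0, 0, 0.05], [-3.3, -0.7, 0.4, 0, 0, 0.06]]]
[[[-3.3, -0.4, 0.3, 0, 0, 0.06], [-3.3, -0.3, 0.3, 0, 0, 0.06], [-3.4, -0.1, 0.3, 0, 0, 0.05], [-3.3, 0.1, 0.3, 0, 0, 0.06], [-3.4, 0.4, 0.3, 0, 0, 0.06], [-3.3, 0.5, 0.4, 0, 0, 0.06], [-3.3, 0.7, 0.3, 0, 0, 0.05], [-3.2, 0.82, 0.3, 0, 0, 0.06]]]
```

```bash

python3 -m crank '[[[-2.6,-2,0.1,0,0,0.05],[-2.6,-1.8,0.1,0,0,0.05],[-2.8,-1.7,0,0,0,0.06],[-2.8,-1.6,0.1,0,0,0.05],[-2.9,-1.4,0.1,0,0,0.05],[-3,-1.2,0.1,0,0,0.05],[-3,-1.1,0.1,0,0,0.05],[-3.1,-1,0.1,0,0,0.06]]]' 4.5 40
python3 -m crank '[[[-3.2,-0.7,0,0,0,0.05],[-3.2,-0.6,0.1,0,0,0.05],[-3.2,-0.5,0.1,0,0,0.05],[-3.2,-0.2,0.1,0,0,0.05],[-3.2,-0.2,0.1,0,0,0.06]]]'
python3 -m crank '[[[-2.8,-1.9,0.3,0,0,0.06],[-2.8,-1.7,0.3,0,0,0.06],[-3,-1.6,0.4,0,0,0.05],[-3.1,-1.3,0.3,0,0,0.06],[-3.1,-1.3,0.3,0,0,0.06],[-3.2,-1,0.3,0,0,0.06],[-3.2,-0.8,0.3,0,0,0.05],[-3.3,-0.7,0.4,0,0,0.06]]]'
python3 -m crank '[[[-3.3,-0.4,0.3,0,0,0.06],[-3.3,-0.3,0.3,0,0,0.06],[-3.4,-0.1,0.3,0,0,0.05],[-3.3,0.1,0.3,0,0,0.06],[-3.4,0.4,0.3,0,0,0.06],[-3.3,0.5,0.4,0,0,0.06],[-3.3,0.7,0.3,0,0,0.05],[-3.2,0.8,0.3,0,0,0.06]]]'
python3 -m crank '[[[0,0,0,0,0,0],[0,0,0,0,0,0],[0,0,0,0,0,0]]]'
python3 -c "
from h import *
snap('w1')
plan((.452,-.2095,.0105,-15.2))"
```

```text
time: 0.77
tool_pos: [0.3181, 0.4545, 0.2237]
tcp_rot: [-1.009, -2.975, 0.001]
wrist_force: [1.0, -0.1, 0.1]
width: 0.525
grip_force: 0.0
time: 1.18
tool_pos: [0.4203, 0.329, 0.2198]
tcp_rot: [-1.387, -2.819, 0.001]
wrist_force: [0.0, 0.3, -0.5]
width: 0.526
grip_force: 0.0
time: 1.85
tool_pos: [0.4351, 0.0614, 0.1941]
tcp_rot: [1.992, 2.429, 0.0]
wrist_force: [0.1, 0.1, -0.2]
width: 0.525
grip_force: 0.0
time: 2.52
tool_pos: [0.4511, -0.2059, 0.1687]
tcp_rot: [-2.494, -1.91, 0.0]
wrist_force: [1.2, 0.6, -0.7]
width: 0.528
grip_force: 0.0
time: 2.77
tool_pos: [0.4511, -0.2039, 0.1688]
tcp_rot: [-2.491, -1.912, 0.0]
wrist_force: [0.8, -0.9, -1.0]
width: 0.527
grip_force: 0.0
t 2.8 pos [ 0.4512 -0.2033  0.1689] head -14.9
[[[-0.1, 0, 3.2, 0, 0, 0], [-0.1, 0.1, 3.1, 0, 0, 0], [-0.2, 0, 3.2, 0, 0, 0], [-0.1, 0.1, 3.2, 0, 0, 0], [-0.09, 0.05, 3.14, 0, 0, 0.01]]]
```

View pics/w1.png

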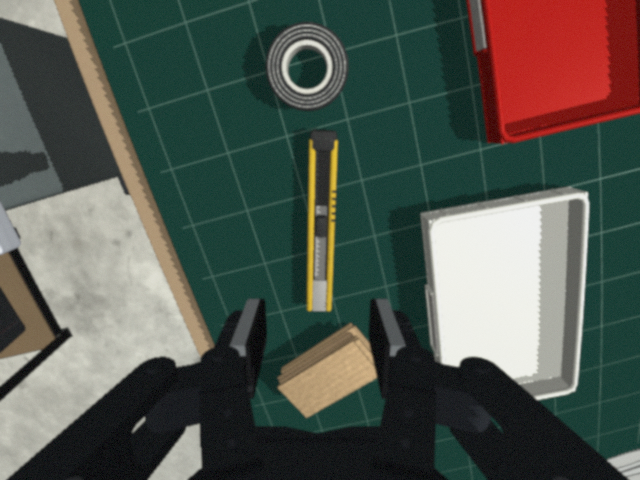

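The wrist view shows the cutter from (324,132) to (319,311), upright in the image and between the fingers. The roll is at (307,66) and the tag pack is below, around (328,370).

```bash
python3 -c "
from h import *
m=np.load('pics/w1.npy',allow_pickle=True).item()
A,B=px2w(m,(324,132),.02),px2w(m,(319.5,311),.02);d=B-A
print((A+B)/2,np.linalg.norm(d),np.degrees(np.arctan2(d[0],-d[1])),px2w(m,(307,66),.026))
print('white far/near right corners', [px2w(m,p,.032) for p in((588,190),(578,390),(422,213))])
"
```

```text
[ 0.45235 -0.20785  0.02   ] 0.15394057294943397 -16.10388297461137 [ 0.4735 -0.0861  0.026 ]
white far/near right corners [array([ 0.6658, -0.2278,  0.032 ]), array([ 0.6534, -0.427 ,  0.032 ]), array([ 0.5327, -0.2125,  0.032 ])]
```

```bash

python3 -m crank '[[[-0.1,0,3.2,0,0,0],[-0.1,0.1,3.1,0,0,0.01],[-0.2,0,3.2,0,0,0],[-0.1,0.1,3.2,0,0,0],[0,0,2.2,0,0,0],[0,0,0.9,0,0,0]]]'
python3 -m crank '[[[0,0,0,0,0,0],[0,0,0,0,0,0],[0,0,0,0,0,0],[0,0,0,0,0,0],[0,0,0,0,0,0],[0,0,0,0,0,0]]]' 0 40
python3 -m crank '[[[0,0,-2,0,0,0],[0,0,-3,0,0,0],[0,0,-3,0,0,0],[0,0,-3,0,0,0],[0,0,0,0,0,0],[0,0,0,0,0,0]]]'
python3 -c "
from h import *
snap('w2')
plan((.668,-.077,.12,-.8),(.668,-.077,.0155,-.8),dmax=.03,amax=.08)"
```

```text
time: 3.32
tool_pos: [0.4495, -0.2066, 0.0079]
tcp_rot: [-2.494, -1.901, 0.004]
wrist_force: [-1.3, 0.8, 0.9]
width: 0.529
grip_force: 0.0
time: 3.82
tool_pos: [0.4531, -0.2101, 0.0125]
tcp_rot: [2.5, 1.9, 0.002]
wrist_force: [-0.3, -0.2, -1.1]
width: 0.24
grip_force: 41.5
time: 4.32
tool_pos: [0.4542, -0.2108, 0.1243]
tcp_rot: [2.497, 1.897, 0.004]
wrist_force: [-1.7, -0.7, -1.3]
width: 0.241
grip_force: 41.6
t 4.4 pos [ 0.4527 -0.2099  0.1222] head -15.5
[[[2.1, 1.9, 0, 0, 0, -0.03], [2, 2, 0.1, 0, 0, -0.03], [1.9, 2, 0, 0, 0, -0.03], [1.9, 2.1, 0, 0, 0, -0.02], [1.8, 2.1, 0, 0, 0, -0.03], [1.8, 2.2, 0.1, 0, 0, -0.03], [1.7, 2.2, 0, 0, 0, -0.03], [1.7, 2.3, 0, 0, 0, -0.03]]]
[[[1.55, 2.34, 0.05, 0, 0, -0.03]]]
[[[0, 0, 2.6, 0, 0, 0], [0, 0, 2.6, 0, 0, 0], [0, 0, 2.6, 0, 0, 0], [0.01, -0.02, 2.65, 0, 0, 0]]]
```

The width of 0.24 (~20.5 mm) and the 41 N grip confirm the cutter is held. I'll place it now.

```bash

python3 -m crank '[[[2.1,1.9,0,0,0,-0.03],[2,2,0.1,0,0,-0.03],[1.9,2,0,0,0,-0.03],[1.9,2.1,0,0,0,-0.02],[1.8,2.1,0,0,0,-0.03],[1.8,2.2,0.1,0,0,-0.03],[1.7,2.2,0,0,0,-0.03],[1.7,2.3,0,0,0,-0.03]]]'
python3 -m crank '[[[1.5,2.3,0,0,0,-0.03],[0,0,2.6,0,0,0],[0,0,2.6,0,0,0],[0,0,2.6,0,0,0],[0,0,1.7,0,0,0],[0,0,0.6,0,0,0],[0,0,0.3,0,0,0],[0,0,0,0,0,0]]]'
python3 -m crank '[[[0,0,0,0,0,0],[0,0,0,0,0,0]]]'
```

```text
time: 5.03
tool_pos: [0.6426, -0.0901, 0.1162]
tcp_rot: [-2.262, -2.174, 0.005]
wrist_force: [0.1, 0.5, -0.5]
width: 0.245
grip_force: 41.6
time: 5.7
tool_pos: [0.6639, -0.0765, 0.0143]
tcp_rot: [-2.23, -2.204, 0.007]
wrist_force: [-5.0, 2.2, 8.1]
width: 0.242
grip_force: 43.5
time: 5.87
tool_pos: [0.6641, -0.0765, 0.0143]
tcp_rot: [-2.23, -2.205, 0.006]
wrist_force: [-6.0, 0.9, 7.6]
width: 0.242
grip_force: 43.6
```

```bash

python3 -m crank '[[[0,0,0,0,0,0],[0,0,0,0,0,0],[0,0,0,0,0,0],[0,0,-2,0,0,0],[0,0,-3,0,0,0],[0,0,-3,0,0,0],[0,0,-3,0,0,0],[0,0,0,0,0,0]]]' 4
python3 -c "
from h import *
snap('w3')
plan((.449,.05,.13,10),(.449,.174,.13,17.6),(.449,.174,.0105,17.6))"
```

```text
time: 6.53
tool_pos: [0.6719, -0.0779, 0.1329]
tcp_rot: [2.227, 2.202, 0.011]
wrist_force: [1.9, 0.0, 1.2]
width: 0.47
grip_force: 0.0
t 6.6 pos [ 0.6706 -0.0777  0.1301] head -0.6
[[[1.6, -2.8, 0, 0, 0, -0.02], [1.6, -2.7, -0.1, 0, 0, -0.03], [1.7, -2.7, 0, 0, 0, -0.02], [1.7, -2.7, 0, 0, 0, -0.02], [1.9, -2.7, 0, 0, 0, -0.03], [1.8, -2.5, -0.1, 0, 0, -0.02], [2, -2.6, 0, 0, 0, -0.02], [1.97, -2.48, 0, 0.01, 0, -0.03]]]
[[[3.1, 0.6, 0, 0, 0, -0.03], [3, 0.6, 0, 0, 0, -0.03], [3, 0.7, 0, 0, 0, -0.04], [2.98, 0.88, -0.04, 0, 0, -0.03]]]
[[[0, 0, 3, 0, 0, 0], [0, 0, 3, 0, 0, 0], [0, 0, 3, 0, 0, 0], [0.03, 0.02, 2.95, 0, 0, 0]]]
```

View pics/w3.png

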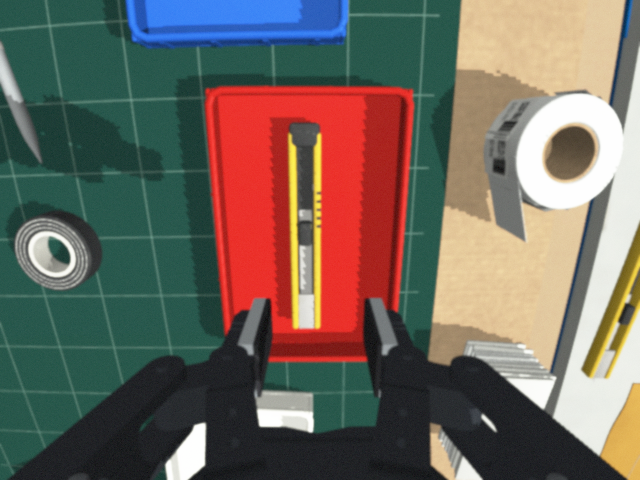

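The cutter, from (304,125) to (306,328), lies flat in the red tray with clearance all round. The marker is next.

```bash

python3 -m crank '[[[1.6,-2.8,0,0,0,-0.02],[1.6,-2.7,-0.1,0,0,-0.03],[1.7,-2.7,0,0,0,-0.02],[1.7,-2.7,0,0,0,-0.02],[1.9,-2.7,0,0,0,-0.03],[1.8,-2.5,-0.1,0,0,-0.02],[2,-2.6,0,0,0,-0.02],[2,-2.5,0,0,0,-0.03]]]'
python3 -m crank '[[[3.1,0.6,0,0,0,-0.03],[3,0.6,0,0,0,-0.03],[3,0.7,0,0,0,-0.04],[3,0.9,0,0,0,-0.03],[0,0,0,0,0,0],[0,0,0,0,0,0]]]'
python3 -c "
from h import *
snap('w4')
plan((.449,.174,.0105,17.6))"
```

```text
time: 7.25
tool_pos: [0.4426, 0.0513, 0.1255]
tcp_rot: [-2.012, -2.41, 0.003]
wrist_force: [1.8, 0.6, 0.7]
width: 0.468
grip_force: 0.0
time: 7.75
tool_pos: [0.4443, 0.176, 0.1259]
tcp_rot: [-1.849, -2.539, 0.003]
wrist_force: [-0.1, -0.8, -0.5]
width: 0.47
grip_force: 0.0
t 7.8 pos [0.4443 0.175  0.1259] head 17.8
[[[-0.1, 0.1, 2.9, 0, 0, 0], [0, 0.1, 2.9, 0, 0, 0], [-0.1, 0.1, 2.9, 0, 0, 0], [-0.04, 0.15, 2.84, 0, 0, 0]]]
```

View pics/w4.png

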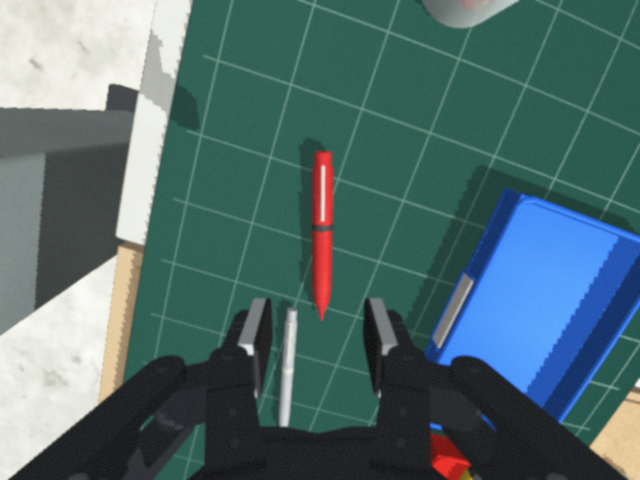

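The marker lies from (323,152) to (322,320), aligned with the tool. The pen starts at (292,310), clear of where the fingers will come down.

```bash
python3 -c "
from h import *
m=np.load('pics/w4.npy',allow_pickle=True).item()
A,B=px2w(m,(323,152),.02),px2w(m,(322,320),.018);print((A+B)/2,np.linalg.norm(A-B))"
python3 -m crank '[[[-0.1,0.1,2.9,0,0,0],[0,0.1,2.9,0,0,0],[-0.1,0.1,2.9,0,0,0],[0,0.2,2.3,0,0,0],[0,0,0.6,0,0,0],[0,0,0,0,0,0]]]'
python3 -m crank '[[[0,0,0,0,0,0],[0,0,0,0,0,0],[0,0,0,0,0,0],[0,0,0,0,0,0],[0,0,0,0,0,0],[0,0,0,0,0,0]]]' 0 30
python3 -m crank '[[[0,0,-2,0,0,0],[0,0,-3,0,0,0],[0,0,-3,0,0,0],[0,0,-3,0,0,0],[0,0,0,0,0,0],[0,0,0,0,0,0]]]'
python3 -c "
from h import *
plan((.654,.152,.12,0),(.654,.152,.017,0),dmax=.03,amax=.08)"
```

```text
[0.44735 0.17545 0.019  ] 0.12746175897107337
time: 8.3
tool_pos: [0.4485, 0.1728, 0.009]
tcp_rot: [-1.854, -2.533, 0.008]
wrist_force: [0.0, -0.3, 0.7]
width: 0.469
grip_force: 0.0
time: 8.8
tool_pos: [0.4522, 0.1751, 0.0129]
tcp_rot: [1.852, 2.536, 0.004]
wrist_force: [-0.3, -1.0, 6.0]
width: 0.157
grip_force: 32.6
time: 9.3
tool_pos: [0.4527, 0.1755, 0.124]
tcp_rot: [1.851, 2.534, 0.008]
wrist_force: [0.3, -0.6, -0.8]
width: 0.157
grip_force: 31.7
t 9.3 pos [0.4527 0.1755 0.124 ] head 17.7
[[[-1.2, 2.6, 0.1, 0, 0, 0.04], [-1.1, 2.7, 0, 0, 0, 0.05], [-0.9, 2.8, 0.1, 0, 0, 0.04], [-0.9, 2.7, 0.1, 0, 0, 0.05], [-0.7, 2.8, 0.1, 0, 0, 0.04], [-0.6, 2.9, 0, 0, 0, 0.05], [-0.43, 2.82, 0.11, 0.01, 0, 0.04]]]
[[[0, 0, 2.6, 0, 0, 0], [0, 0, 2.5, 0, 0, 0], [0, 0, 2.6, 0, 0, 0], [-0.01, 0.05, 2.6, 0, 0, 0]]]
```

```bash

python3 -m crank '[[[-1.2,2.6,0.1,0,0,0.04],[-1.1,2.7,0,0,0,0.05],[-0.9,2.8,0.1,0,0,0.04],[-0.9,2.7,0.1,0,0,0.05],[-0.7,2.8,0.1,0,0,0.04],[-0.6,2.9,0,0,0,0.05],[-0.4,2.8,0.1,0,0,0.04],[0,0,2.6,0,0,0]]]'
python3 -m crank '[[[0,0,2.5,0,0,0],[0,0.1,2.6,0,0,0],[0,0,1.3,0,0,0],[0,0,0.8,0,0,0],[0,0,0.4,0,0,0],[0,0,0,0,0,0]]]'
python3 -m crank '[[[0,0,0,0,0,0],[0,0,0,0,0,0],[0,0,0,0,0,0],[0,0,-2,0,0,0],[0,0,-3,0,0,0],[0,0,-3,0,0,0],[0,0,-3,0,0,0],[0,0,0,0,0,0]]]' 2.8
python3 -c "
from h import *
snap('w5')
plan((.458,.047,.13,12.6),(.458,.047,.0105,12.6))"
```

```text
time: 9.97
tool_pos: [0.6604, 0.1513, 0.0943]
tcp_rot: [2.22, 2.212, 0.016]
wrist_force: [1.4, -0.0, 1.5]
width: 0.154
grip_force: 31.7
time: 10.47
tool_pos: [0.6509, 0.151, 0.0153]
tcp_rot: [-2.221, -2.219, 0.006]
wrist_force: [-3.1, -1.2, 6.0]
width: 0.158
grip_force: 33.1
time: 11.13
tool_pos: [0.6577, 0.1524, 0.1323]
tcp_rot: [2.217, 2.216, 0.016]
wrist_force: [1.0, 0.7, 1.0]
width: 0.328
grip_force: 0.0
t 11.2 pos [0.6564 0.1522 0.1295] head -0.1
[[[-1.5, -2.8, 0, 0, 0, -0.03], [-1.4, -2.9, -0.1, 0, 0, -0.03], [-1.4, -2.9, 0, 0, 0, -0.03], [-1.2, -3, 0, 0, 0, -0.04], [-1.1, -3, -0.1, 0, 0, -0.03], [-1.1, -3, 0, 0, 0, -0.03], [-0.9, -3.09, -0.06, 0.01, 0, -0.03]]]
[[[0, 0, 3, 0, 0, 0], [0, 0, 3, 0, 0, 0], [0, 0, 3, 0, 0, 0], [0, 0.01, 2.95, 0, 0, 0]]]
```

View pics/w5.png

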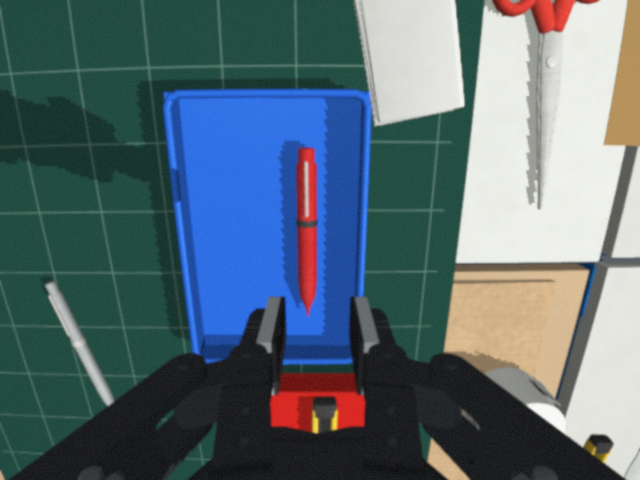

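The marker, from (306,150) to (308,315), lies flat on the right side of the blue tray. The pen is next.

```bash

python3 -m crank '[[[-1.5,-2.8,0,0,0,-0.03],[-1.4,-2.9,-0.1,0,0,-0.03],[-1.4,-2.9,0,0,0,-0.03],[-1.2,-3,0,0,0,-0.04],[-1.1,-3,-0.1,0,0,-0.03],[-1.1,-3,0,0,0,-0.03],[-0.9,-3.1,-0.1,0,0,-0.03],[0,0,0,0,0,0]]]' 4
python3 -m crank '[[[0,0,0,0,0,0]]]'
python3 -c "
from h import *
plan((.458,.047,.0105,12.6))"
```

```text
time: 11.85
tool_pos: [0.447, 0.0445, 0.1242]
tcp_rot: [-1.961, -2.446, 0.01]
wrist_force: [-0.5, 1.0, 0.0]
width: 0.47
grip_force: 0.0
time: 11.93
tool_pos: [0.4519, 0.0457, 0.1258]
tcp_rot: [-1.966, -2.448, 0.002]
wrist_force: [1.0, 0.8, -0.7]
width: 0.468
grip_force: 0.0
t 11.9 pos [0.4519 0.0457 0.1258] head 12.5
[[[0, 0.2, 2.9, 0, 0, 0], [0, 0.1, 2.9, 0, 0, 0], [0, 0.2, 2.8, 0, 0, 0], [-0.01, 0.15, 2.93, 0, 0, 0]]]
```

```bash

python3 -m crank '[[[0,0.1,2.9,0,0,0],[0,0.1,2.9,0,0,0],[0,0.1,2.8,0,0,0],[0,0,2.1,0,0,0],[0,0,0.6,0,0,0],[0,0,0,0,0,0],[0,0,0,0,0,0]]]'
python3 -m crank '[[[0,0,0,0,0,0],[0,0,0,0,0,0],[0,0,0,0,0,0],[0,0,0,0,0,0],[0,0,0,0,0,0],[0,0,0,0,0,0]]]' 0 30
python3 -m crank '[[[0,0,-2,0,0,0],[0,0,-3,0,0,0],[0,0,-3,0,0,0],[0,0,-3,0,0,0],[0,0,0,0,0,0],[0,0,0,0,0,0]]]'
python3 -c "
from h import *
plan((.602,.152,.12,0),(.602,.152,.017,0),dmax=.03,amax=.08)"
```

```text
time: 12.52
tool_pos: [0.458, 0.0471, 0.0143]
tcp_rot: [-1.965, -2.451, 0.0]
wrist_force: [-0.5, 1.1, -1.0]
width: 0.473
grip_force: 0.0
time: 13.02
tool_pos: [0.459, 0.047, 0.0158]
tcp_rot: [1.964, 2.449, 0.004]
wrist_force: [1.1, 0.6, 5.3]
width: 0.09
grip_force: 29.8
time: 13.52
tool_pos: [0.4591, 0.0469, 0.1268]
tcp_rot: [1.963, 2.448, 0.006]
wrist_force: [-0.3, -0.2, -1.5]
width: 0.088
grip_force: 29.3
t 13.5 pos [0.4591 0.0469 0.1268] head 12.5
[[[1.2, 2.7, 0.1, 0, 0, 0.04], [1.3, 2.7, 0.2, 0, 0, 0.03], [1.4, 2.6, 0.1, 0, 0, 0.04], [1.5, 2.5, 0.1, 0, 0, 0.04], [1.5, 2.5, 0.1, 0, 0, 0.03], [1.69, 2.48, 0.16, 0.01, 0, 0.04]]]
[[[0, 0, 2.6, 0, 0, 0], [0, 0, 2.5, 0, 0, 0], [0, 0, 2.6, 0, 0, 0], [0, 0.04, 2.6, 0, 0, 0]]]
```

The pen is held. Its grasp was slightly higher (TCP 7.5 mm above the mat), so I'll release at z≈0.019.

```bash

python3 -m crank '[[[1.2,2.7,0.1,0,0,0.04],[1.3,2.7,0.2,0,0,0.03],[1.4,2.6,0.1,0,0,0.04],[1.5,2.5,0.1,0,0,0.04],[1.5,2.5,0.1,0,0,0.03],[1.7,2.5,0.1,0,0,0.04],[0,0,2.6,0,0,0],[0,0,2.5,0,0,0]]]'
python3 -m crank '[[[0,0,2.6,0,0,0],[0,0,1.2,0,0,0],[0,0,0.8,0,0,0],[0,0,0.3,0,0,0],[0,0,0,0,0,0],[0,0,0,0,0,0]]]'
python3 -m crank '[[[0,0,0,0,0,0],[0,0,0,0,0,0],[0,0,0,0,0,0],[0,0,-2,0,0,0],[0,0,-3,0,0,0],[0,0,-3,0,0,0],[0,0,-3,0,0,0],[0,0,0,0,0,0]]]' 2.8
python3 -c "
from h import *
snap('w6')
plan((.4735,-.086,.13,-10),(.4735,-.086,.0105,-10))"
```

```text
time: 14.18
tool_pos: [0.6023, 0.1533, 0.0656]
tcp_rot: [2.22, 2.221, 0.003]
wrist_force: [-0.5, -0.2, -0.3]
width: 0.092
grip_force: 29.3
time: 14.68
tool_pos: [0.5994, 0.1517, 0.0179]
tcp_rot: [-2.222, -2.22, 0.002]
wrist_force: [-2.4, -0.6, 3.1]
width: 0.089
grip_force: 37.6
time: 15.35
tool_pos: [0.6053, 0.1531, 0.1349]
tcp_rot: [2.218, 2.216, 0.016]
wrist_force: [0.5, 1.0, 1.4]
width: 0.329
grip_force: 0.0
t 15.4 pos [0.6039 0.1528 0.1321] head -0.1
[[[-3, -1.6, 0, 0, 0, 0.02], [-3, -1.6, 0, 0, 0, 0.02], [-3.1, -1.5, 0, 0, 0, 0.03], [-3, -1.4, 0, 0, 0, 0.02], [-3.2, -1.4, 0, 0, 0, 0.02], [-3.1, -1.3, 0, 0, 0, 0.02], [-3.2, -1.2, 0, 0, 0, 0.02], [-3.18, -1.15, 0.05, 0.01, 0, 0.02]]]
[[[0, 0, 3, 0, 0, 0], [0, 0, 3, 0, 0, 0], [0, 0, 3, 0, 0, 0], [-0.04, 0.02, 2.95, 0, 0, 0]]]
```

View pics/w6.png

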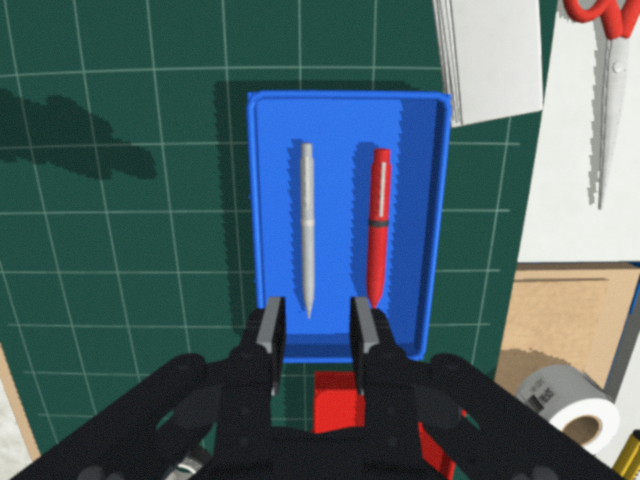

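The pen (307,145→315) and the marker lie parallel and flat in the blue tray. Next is the roll, using a wide opening.

```bash

python3 -m crank '[[[-3,-1.6,0,0,0,0.02],[-3,-1.6,0,0,0,0.02],[-3.1,-1.5,0,0,0,0.03],[-3,-1.4,0,0,0,0.02],[-3.2,-1.4,0,0,0,0.02],[-3.1,-1.3,0,0,0,0.02],[-3.2,-1.2,0,0,0,0.02],[-3.2,-1.1,0,0,0,0.02]]]' 8.4
python3 -m crank '[[[0,0,0,0,0,0],[0,0,0,0,0,0]]]'
python3 -c "
from h import *
snap('w7')
plan((.4735,-.086,.007,-10))"
```

```text
time: 16.07
tool_pos: [0.4683, -0.0879, 0.1259]
tcp_rot: [-2.402, -2.022, 0.002]
wrist_force: [1.0, -0.4, 0.6]
width: 0.985
grip_force: 0.0
time: 16.23
tool_pos: [0.4688, -0.0881, 0.126]
tcp_rot: [-2.405, -2.018, 0.002]
wrist_force: [-0.3, 0.7, -0.0]
width: 0.986
grip_force: 0.0
t 16.3 pos [ 0.4696 -0.0872  0.1263] head -9.9
[[[0, 0.1, 3, 0, 0, 0], [0.1, 0.1, 3, 0, 0, 0], [0, 0.1, 2.9, 0, 0, 0], [0.08, 0.08, 3.03, 0, 0, 0]]]
```

View pics/w7.png

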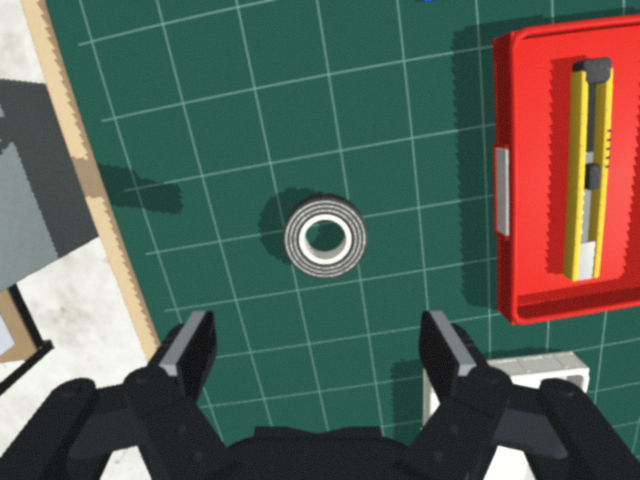

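The roll's top is centred near (325,237), between the fingers.

```bash
python3 -c "
from h import *
m=np.load('pics/w7.npy',allow_pickle=True).item()
print(px2w(m,(325.5,237),.026))"
python3 -m crank '[[[0.1,0.1,3,0,0,0],[0,0.1,3,0,0,0],[0,0.1,2.9,0,0,0],[0,0,2.2,0,0,0],[0,0,0.6,0,0,0],[0,0,0,0,0,0],[0,0,0,0,0,0]]]'
python3 -m crank '[[[0,0,0,0,0,0],[0,0,0,0,0,0],[0,0,0,0,0,0],[0,0,0,0,0,0],[0,0,0,0,0,0],[0,0,0,0,0,0]]]' 4 40
python3 -m crank '[[[0,0,-2,0,0,0],[0,0,-3,0,0,0],[0,0,-3,0,0,0],[0,0,-3,0,0,0],[0,0,0,0,0,0],[0,0,0,0,0,0]]]'
python3 -c "
from h import *
plan((.596,-.277,.12,-3.8),(.596,-.277,.0125,-3.8),dmax=.03,amax=.08)"
```

```text
[ 0.474  -0.0843  0.026 ]
time: 16.87
tool_pos: [0.474, -0.0858, 0.0104]
tcp_rot: [-2.401, -2.025, 0.0]
wrist_force: [1.1, 0.6, 0.3]
width: 0.983
grip_force: 0.0
time: 17.37
tool_pos: [0.4754, -0.0867, 0.0126]
tcp_rot: [2.401, 2.021, 0.004]
wrist_force: [-0.6, 2.2, 5.3]
width: 0.68
grip_force: 42.1
time: 17.87
tool_pos: [0.476, -0.0872, 0.1238]
tcp_rot: [2.399, 2.02, 0.007]
wrist_force: [0.5, -0.2, -1.0]
width: 0.677
grip_force: 43.2
t 17.9 pos [ 0.476  -0.0872  0.1238] head -9.8
[[[-2.1, 1.9, 0.1, 0, 0, -0.01], [-2.1, 1.8, 0, 0, 0, -0.02], [-2.1, 1.9, 0.1, 0, 0, -0.01], [-2.2, 1.8, 0, 0, 0, -0.01], [-2.2, 1.7, 0.1, 0, 0, -0.02], [-2.2, 1.8, 0.1, 0, 0, -0.01], [-2.2, 1.7, 0, 0, 0, -0.01], [-2.23, 1.66, 0.1, 0.01, 0, -0.01]]]
[[[0, 0, 2.7, 0, 0, 0], [0, 0, 2.7, 0, 0, 0], [0, 0, 2.7, 0, 0, 0], [0.01, 0.03, 2.65, 0, 0, 0]]]
```

```bash

python3 -m crank '[[[-2.1,1.9,0.1,0,0,-0.01],[-2.1,1.8,0,0,0,-0.02],[-2.1,1.9,0.1,0,0,-0.01],[-2.2,1.8,0,0,0,-0.01],[-2.2,1.7,0.1,0,0,-0.02],[-2.2,1.8,0.1,0,0,-0.01],[-2.2,1.7,0,0,0,-0.01],[-2.2,1.7,0.1,0,0,-0.01]]]'
python3 -m crank '[[[0,0,2.7,0,0,0],[0,0,2.7,0,0,0],[0,0,2.7,0,0,0],[0,0,1.3,0,0,0],[0,0,0.6,0,0,0],[0,0,0.3,0,0,0],[0,0,0,0,0,0],[0,0,0,0,0,0]]]'
```

```text
time: 18.53
tool_pos: [0.5932, -0.2768, 0.1133]
tcp_rot: [-2.297, -2.14, 0.001]
wrist_force: [0.8, 0.7, -0.1]
width: 0.677
grip_force: 43.2
time: 19.2
tool_pos: [0.5922, -0.2755, 0.0134]
tcp_rot: [-2.296, -2.139, 0.003]
wrist_force: [-7.5, 2.1, 11.0]
width: 0.681
grip_force: 49.8
```

```bash

python3 -m crank '[[[0,0,0,0,0,0],[0,0,0,0,0,0],[0,0,0,0,0,0],[0,0,-2,0,0,0],[0,0,-3,0,0,0],[0,0,-3,0,0,0],[0,0,-3,0,0,0],[0,0,0,0,0,0]]]' 6.9
python3 -c "
from h import *
plan((.424,-.347,.145,-68))"
```

```text
time: 19.87
tool_pos: [0.5983, -0.2782, 0.1299]
tcp_rot: [2.29, 2.134, 0.007]
wrist_force: [2.6, -0.9, 1.1]
width: 0.809
grip_force: 0.0
t 19.9 pos [ 0.5983 -0.2782  0.1299] head -4.1
[[[-0.7, -1.5, -0.2, 0, 0, 0.1], [-0.9, -1.5, -0.1, 0, 0, 0.1], [-1.1, -1.3, -0.2, 0, 0, 0.1], [-1.1, -1.3, -0.1, 0, 0, 0.11], [-1.3, -1.1, -0.2, 0, 0, 0.1], [-1.4, -1, -0.1, 0, 0, 0.1], [-1.5, -0.8, -0.2, 0, 0, 0.1], [-1.5, -0.7, -0.1, 0, 0, 0.1]]]
[[[-1.7, -0.5, -0.2, 0, 0, 0.1], [-1.6, -0.4, -0.1, 0, 0, 0.1], [-1.72, -0.19, -0.16, 0.01, -0.01, 0.11]]]
```

```bash

python3 -m crank '[[[-0.7,-1.5,-0.2,0,0,0.1],[-0.9,-1.5,-0.1,0,0,0.1],[-1.1,-1.3,-0.2,0,0,0.1],[-1.1,-1.3,-0.1,0,0,0.11],[-1.3,-1.1,-0.2,0,0,0.1],[-1.4,-1,-0.1,0,0,0.1],[-1.5,-0.8,-0.2,0,0,0.1],[-1.5,-0.7,-0.1,0,0,0.1]]]' 8.4
python3 -m crank '[[[-1.7,-0.5,-0.2,0,0,0.1],[-1.6,-0.4,-0.1,0,0,0.1],[-1.7,-0.2,-0.2,0,0,0.11],[0,0,0,0,0,0],[0,0,0,0,0,0],[0,0,0,0,0,0]]]'
python3 -c "
from h import *
snap('w8')
plan((.424,-.347,.0125,-68))"
```

```text
time: 20.53
tool_pos: [0.4667, -0.3261, 0.1338]
tcp_rot: [-2.959, -1.055, 0.0]
wrist_force: [0.2, -0.5, 0.0]
width: 0.984
grip_force: 0.0
time: 21.03
tool_pos: [0.4202, -0.3446, 0.1391]
tcp_rot: [-3.085, -0.596, -0.001]
wrist_force: [0.1, 0.1, -0.0]
width: 0.984
grip_force: 0.0
t 21.1 pos [ 0.4204 -0.3445  0.1391] head -68.1
[[[0.1, 0.1, 3.2, 0, 0, 0], [0, 0.1, 3.1, 0, 0, 0], [0.1, 0.1, 3.2, 0, 0, 0], [0.04, 0.07, 3.16, 0, 0, 0]]]
```

View pics/w8.png

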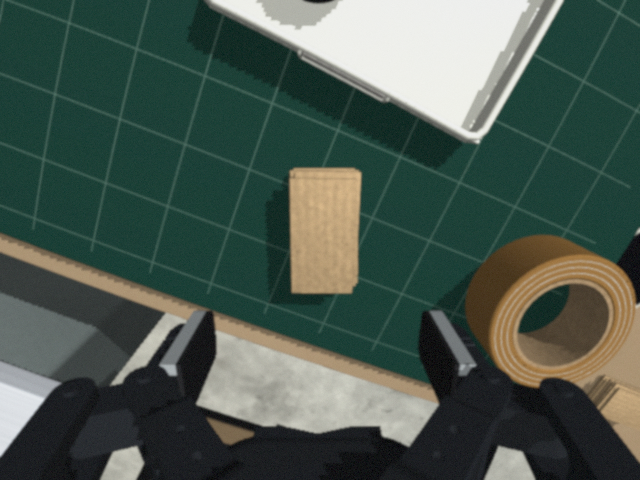

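The pack's top face spans roughly (291,178), (361,176), (357,291), (292,292). It is aligned with the tool, and the big roll is well clear.

```bash
python3 -c "
from h import *
m=np.load('pics/w8.npy',allow_pickle=True).item()
P=[px2w(m,p,.036) for p in ((291,178),(361,176),(357,291),(292,292))]
c=np.mean(P,0); print(c,[np.linalg.norm(P[i]-P[i-1]).round(4) for i in range(4)])
d=(P[0]+P[1]-P[2]-P[3]); print('long heading',np.degrees(np.arctan2(d[1],d[0])))
plan((c[0],c[1],.0125,-68))"
```

```text
[ 0.42405  -0.348075  0.036   ] [np.float64(0.0842), np.float64(0.0468), np.float64(0.0848), np.float64(0.0482)]
long heading 21.555911603870634
t 21.1 pos [ 0.4204 -0.3445  0.1391] head -68.1
[[[0.1, 0.1, 3.2, 0, 0, 0], [0, 0.1, 3.1, 0, 0, 0], [0.1, 0.2, 3.2, 0, 0, 0], [0, 0.07, 3.16, 0, 0, 0]]]
```

```bash

python3 -m crank '[[[0.1,0.1,3.2,0,0,0],[0,0.1,3.1,0,0,0],[0.1,0.2,3.2,0,0,0],[0,0,2.4,0,0,0],[0,0,0.6,0,0,0],[0,0,0,0,0,0],[0,0,0,0,0,0]]]'
python3 -m crank '[[[0,0,0,0,0,0],[0,0,0,0,0,0],[0,0,0,0,0,0],[0,0,0,0,0,0],[0,0,0,0,0,0],[0,0,0,0,0,0]]]' 3 50
python3 -m crank '[[[0,0,-2,0,0,0],[0,0,-3,0,0,0],[0,0,-3,0,0,0],[0,0,-3,0,0,0],[0,0,-1,0,0,0],[0,0,0,0,0,0],[0,0,0,0,0,0]]]'
python3 -c "
from h import *
plan((.590,-.367,.13,-93.8),(.590,-.367,.016,-93.8),dmax=.025,amax=.08)"
```

```text
time: 21.67
tool_pos: [0.4239, -0.3477, 0.0147]
tcp_rot: [3.085, 0.595, 0.0]
wrist_force: [1.4, -0.4, 1.5]
width: 0.985
grip_force: 0.0
time: 22.17
tool_pos: [0.4245, -0.3489, 0.0165]
tcp_rot: [3.082, 0.592, 0.004]
wrist_force: [0.7, 0.6, 5.9]
width: 0.589
grip_force: 54.2
time: 22.75
tool_pos: [0.423, -0.3477, 0.1343]
tcp_rot: [3.084, 0.593, 0.001]
wrist_force: [0.6, 0.7, -2.0]
width: 0.585
grip_force: 53.4
t 22.8 pos [ 0.423  -0.3477  0.1343] head -68.2
[[[2.1, 1.1, 0.1, 0, 0, 0.06], [2.2, 1.1, 0, 0, 0, 0.07], [2.2, 0.8, 0.1, 0, 0, 0.06], [2.3, 0.7, 0.1, 0, 0, 0.06], [2.4, 0.6, 0, 0, 0, 0.07], [2.3, 0.4, 0.1, 0, 0, 0.06], [2.41, 0.3, 0.04, 0, 0, 0.07]]]
[[[0, 0, 2.3, 0, 0, 0], [0, 0, 2.3, 0, 0, 0], [0, 0, 2.2, 0, 0, 0], [0, 0, 2.3, 0, 0, 0], [-0.01, -0.01, 2.3, 0, 0, 0]]]
```

```bash

python3 -m crank '[[[2.1,1.1,0.1,0,0,0.06],[2.2,1.1,0,0,0,0.07],[2.2,0.8,0.1,0,0,0.06],[2.3,0.7,0.1,0,0,0.06],[2.4,0.6,0,0,0,0.07],[2.3,0.4,0.1,0,0,0.06],[2.4,0.3,0,0,0,0.07],[0,0,0,0,0,0]]]'
python3 -m crank '[[[0,0,1,0,0,0],[0,0,0,0,0,0]]]'
python3 -c "
from h import *
snap('w9')
plan((.590,-.367,.0195,-93.8),dmax=.025,amax=.08)"
```

```text
time: 23.42
tool_pos: [0.5924, -0.3661, 0.1263]
tcp_rot: [-3.138, 0.112, 0.002]
wrist_force: [-0.2, -0.1, -1.3]
width: 0.592
grip_force: 53.3
time: 23.58
tool_pos: [0.5871, -0.3652, 0.1151]
tcp_rot: [-3.136, 0.108, 0.011]
wrist_force: [-1.2, -0.1, -2.5]
width: 0.588
grip_force: 53.3
t 23.6 pos [ 0.5869 -0.3653  0.116 ] head -94.0
[[[0.1, 0, 2.4, 0, 0, 0], [0.1, 0.1, 2.4, 0, 0, 0], [0.1, 0, 2.4, 0, 0, 0], [0.09, 0.08, 2.44, 0, 0.01, 0]]]
```

View pics/w9.png

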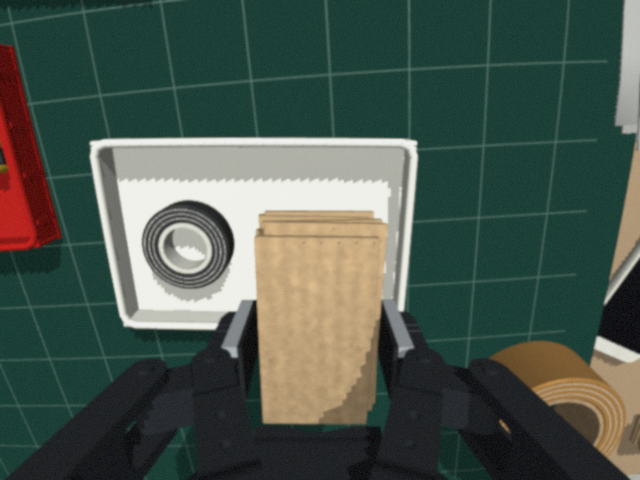

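The roll sits flat in the tray at (187,245). The pack is held square, above the right half. I'll check it against the rim corners (93,143), (415,143) and (127,327).

```bash
python3 -c "
from h import *
m=np.load('pics/w9.npy',allow_pickle=True).item()
L,Rr,N=[px2w(m,p,.032) for p in ((92,142),(416,142),(126,328))]
print(L,Rr,N,'ctr',(Rr+N)/2); d=Rr-L; print(np.linalg.norm(d),np.degrees(np.arctan2(d[1],d[0])))
print('tag far edge top z~.14', px2w(m,(321,236),.116+.0195))"
```

```text
[ 0.6653 -0.2317  0.032 ] [ 0.6507 -0.4279  0.032 ] [ 0.5351 -0.2219  0.032 ] ctr [ 0.5929 -0.3249  0.032 ]
0.19674247126637404 -94.25575656814192
tag far edge top z~.14 [ 0.6291 -0.3692  0.1355]
```

```bash

python3 -m crank '[[[0.2,0.1,2.4,0,0,0],[0.2,0.1,2.4,0,0,0],[0.1,0.1,2.4,0,0,0],[0.1,0.1,1.4,0,0,0],[0,0,0.6,0,0,0],[0,0,0.3,0,0,0],[0,0,0,0,0,0],[0,0,0,0,0,0]]]'
```

```text
time: 24.3
tool_pos: [0.5963, -0.3719, 0.0266]
tcp_rot: [3.139, -0.11, 0.003]
wrist_force: [1.2, -0.7, -0.7]
width: 0.589
grip_force: 53.3
```

```bash

python3 -m crank '[[[0,-0.2,0.3,0,0,0],[0,0,0.2,0,0,0],[0,0,0.2,0,0,0],[0,0,0,0,0,0],[0,0,0,0,0,0]]]'
```

```text
time: 24.72
tool_pos: [0.5966, -0.3696, 0.0196]
tcp_rot: [3.139, -0.11, 0.002]
wrist_force: [-0.2, 1.7, 4.2]
width: 0.588
grip_force: 54.0
```

In contact with the floor, so I'll release, retreat and check.

```bash

python3 -m crank '[[[0,0,0,0,0,0],[0,0,0,0,0,0],[0,0,0,0,0,0],[0,0,-2,0,0,0],[0,0,-3,0,0,0],[0,0,-3,0,0,0],[0,0,-3,0,0,0],[0,0,-3,0,0,0]]]' 5.9
python3 -m crank '[[[-3,0,-2,0,0,0],[-3,0,-2,0,0,0],[-3,0,-2,0,0,0],[-3,0,-2,0,0,0],[0,0,0,0,0,0],[0,0,0,0,0,0]]]'
python3 -c "
from h import *
im=read_camera('top'); cv2.imwrite('pics/f.png',cv2.resize(im[165:325,130:490],None,fx=2.2,fy=2.2,interpolation=2))
snap('w10')"
```

```text
time: 25.38
tool_pos: [0.5955, -0.3692, 0.1591]
tcp_rot: [-3.139, 0.11, 0.001]
wrist_force: [0.1, -0.0, -1.2]
width: 0.689
grip_force: 0.0
time: 25.88
tool_pos: [0.4758, -0.3617, 0.2403]
tcp_rot: [3.137, -0.113, 0.005]
wrist_force: [1.1, -0.7, -0.5]
width: 0.692
grip_force: 0.0
```

View pics/f.png

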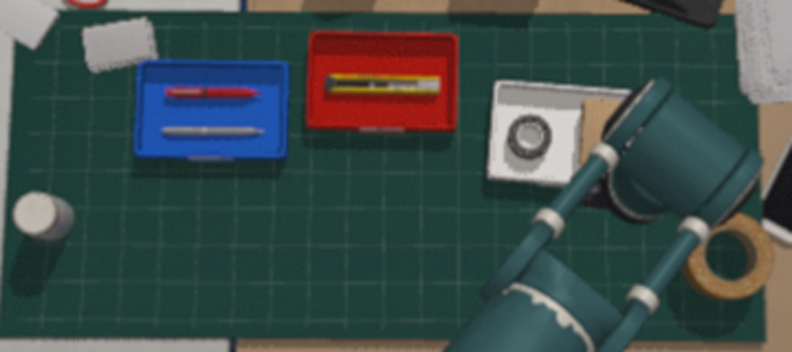

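View pics/w10.png

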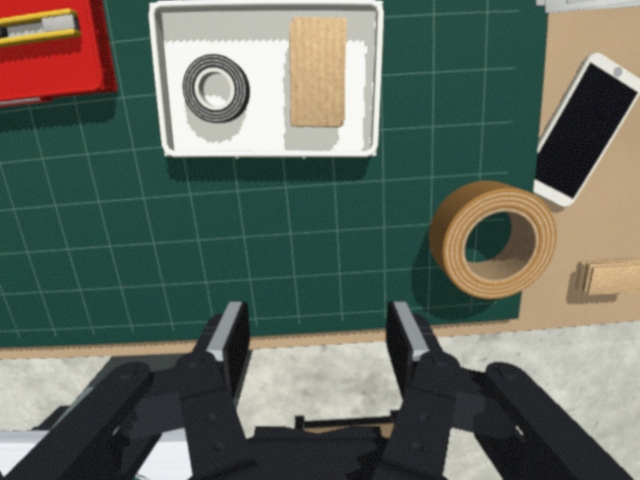

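The pen, marker and cutter lie flat in their trays. The roll (215,88) and the pack (290–346, 16–128) lie apart in the white tray, and the jar and big roll are in place. The pack's far end looks close to the back wall, so I'll compute it.

```bash
python3 -c "
from h import *
m=np.load('pics/w10.npy',allow_pickle=True).item()
P=[px2w(m,p,.039) for p in ((293,17),(347,18),(344,128),(291,125))]
Q=[px2w(m,p,.032) for p in ((151,3),(383,2),(379,156),(165,156))]
print(P,np.mean(P,0)); print(Q,np.mean(Q,0)); print([np.linalg.norm(P[i]-P[i-1]).round(4) for i in range(4)], 'roll',px2w(m,(215,88),.029))"
```

```text
[array([ 0.6415, -0.3521,  0.039 ]), array([ 0.6375, -0.3971,  0.039 ]), array([ 0.5485, -0.3899,  0.039 ]), array([ 0.5544, -0.3427,  0.039 ])] [ 0.595475 -0.37045   0.039   ]
[array([ 0.6652, -0.2315,  0.032 ]), array([ 0.6498, -0.4288,  0.032 ]), array([ 0.5209, -0.4219,  0.032 ]), array([ 0.5358, -0.2206,  0.032 ])] [ 0.592925 -0.3257    0.032   ]
[np.float64(0.0876), np.float64(0.0452), np.float64(0.0893), np.float64(0.0476)] roll [ 0.5919 -0.2764  0.029 ]
```

The pack is about 5 mm off centre in tray x, and its far edge is roughly 12–15 mm from the inside of the back wall, so it is flat on the floor. I'm handing the job in.

```bash
python3 -c "
from workcell import *
print(finish_job())"
```

```text
the job is handed in; nothing more can be done
None
```

The job is handed in at about 26 s: the cutter went first into the red tray, the marker and pen are in the blue tray, and the black tape roll and tag pack are in the white tray, all flat and apart in the last pictures, with the jar and big roll untouched; no verdict came back.

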